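Shut the marked valve in a lab bench service box

TASK

On the lab bench, push the service box's cover by its upright lip fully aside, away from the robot as far as it goes, and only then push the valve handle with the ball on its end clockwise (seen from above) until it is fully shut, across its pipe. Only push: do not lift the cover, leave the plain handle as it is, and do not disturb the glassware and other things standing around.

Things in the scene. Friction and masses are not known exactly. Their poses are not given: they have to be found in the camera images.
- box: Grey metal service box fixed to the bench, 325 x 320 x 62 mm high. Front: open bay with two valves, inside 150 mm (x) by 300 mm (y), walls 10, floor 5 mm. Rear: flat closed deck where the cover parks. Origin: on the bench under the bay's centre; own x points from bay to deck, roughly away from the robot (bay x -75 to 75, deck 75 to 240 mm). Side rails reach 72 mm high.
- cover (a joint): Flat aluminium cover (160 x 304 x 5 mm, top face 69 mm above the bench, about 0.5 kg) over the bay. Slides along the box's own +x: 0 = closed, 0.16 m = fully open against its stop, bay wholly uncovered; starts at 0 to 0.02. About 2 N of friction, stays where left. It rests on its rails by its weight only, so it could be lifted.
- cover_lip (a point): Centre of the upright black lip on the cover by which it is pushed: 10 mm thick along the box's x, 110 mm long along the box's y, 30 mm high (69 to 99 mm above the bench). Moves with the cover; at cover = 0 it stands at x = -50 mm, y = 0 in the box's frame.
- ball_handle (a joint): Quarter-turn steel valve handle marked by a ball on its end. Turns about its upright stem: 0 = open, along its pipe, pointing along the box's -x; grows clockwise seen from above to 1.571 rad = shut against its stop, across the pipe, pointing along the box's +y. Starts at 0 to 0.25. Friction 0.10 N m (about 2 N at 45 mm from the stem), stays where left.
- ball_stem (a point): On the ball handle's turning axis, at the bar's mid height, 43.5 mm above the bench. In the box's frame x = 35 mm, y = -70 or +50 mm (the other valve has the other place). The bar is 14 mm wide, 40 to 47 mm above the bench, reaching 75 mm from the stem. Below it: a copper pipe along the box's x, top 28 mm above the bench; brass body 50 mm long under the stem, top 34 mm.
- ball_end (a point): Centre of the ball (27 mm diameter) on the marked handle, 75 mm from the stem, 43.5 mm above the bench (ball 30 to 57 mm); hidden under the cover until that is slid away.
- plain_handle (a joint): The other valve's handle: the same steel bar on the same kind of valve, with a plain square end and no ball; same turning sense (0 = open, 1.571 = shut), starts between 0 and 0.25. To be left as it is.
- plain_stem (a point): Turning axis of the plain handle, at its mid height, 43.5 mm above the bench.
- plain_end (a point): Point near the plain handle's free end, 75 mm from its stem.
- reagent_bottle: Bystander: white round bottle with white cap, 56 mm diameter, 110 mm high, left of the box. Origin at the centre of its underside.
- jar: Bystander: small clear jar with blue lid, 52 mm diameter, 75 mm high, left of the box. Origin at the centre of its underside.
- tube_rack: Bystander: yellow block rack 120 x 70 x 45 mm with four capped tubes, 97 mm high in all, right of the box. Origin at the centre of its underside.
- marker: Bystander: marker pen 130 mm long, 14 mm thick, lying in front of the box, left of its middle. Origin on the bench under its middle, own x along the pen.
- beaker: Bystander: glass beaker, 70 mm diameter, 90 mm high, farther left. Origin at the centre of its underside.
- flask: Bystander: conical glass flask, 84 mm diameter at the foot, 125 mm high, farther right, beyond the rack. Origin at the centre of its underside.

How it is judged:
By the outcome, as a careful person would: the job done as asked, in the order asked, and still so for the second after the job is handed in, with the robot touching nothing.
It also fails if it takes over 45 s, if anything falls off the work surface, if the arm or the gripper's body presses on something with over 40 N, if the wrist force passes 120 N, or if a joint passes its speed limit or range.

ROBOT

A 6-joint arm with a two-finger parallel gripper is mounted at the origin on the work surface. World frame = base frame: x ahead of the robot, y to its left, z up, the work surface at z = 0. Lengths are in m, angles in degrees, forces in N, time in s.
With the tool pointing down it reaches from about 0.325 to 0.875 m from the base axis. Payload 4.4 kg.
Tool frame: the origin (TCP) lies midway between the tips of the shut fingers; the grasp point (between the pads) lies 19 mm behind it (arm.grasp_offset is the distance from the TCP to the grasp point, in m); x points along the fingers, y is the direction in which the jaws open and shut, and the axes are right-handed (so a half turn about x gives the same grasp; the last joint's range is limited). The gripper opens to 85 mm and grips with 20 to 120 N. Pads are 22 mm wide; open, the fingers measure 114 mm over their backs; the gripper's body (76 mm by 85 mm) begins 54 mm behind the grasp point. The pads swing forward as they close: fully open they stand 13 mm farther back than shut.
Start: joints at [-83.337, 11.837, 88.321, -0, 79.842, -8.623], TCP at [0.152, -0.555, 0.231] pointing down, gripper open.
Joint ranges: [-156.59, 156.59], [-49.26, 127.26], [12.9, 141.05], [-63.56, 243.56], [4.71, 150.69], [-161.64, 161.64]. Speed limits (degrees/s): [159.86, 159.86, 180, 180, 180, 180].

INTERFACE

Orientations are given as [roll, pitch, yaw] about the fixed x, y, z axes, in that order (R = Rz(yaw) Ry(pitch) Rx(roll)).
In Python, from workcell import readout, viewer, order, arm gives the robot as it stands. The module is installed in compiled form; this text tells all that it offers.
- The arm moves only by the shell command python3 -m handwheel 'ROWS'. ROWS is JSON, a list that holds one entry, the list of rows, each a list of 7 numbers: the turn, a rotation vector about the world's x, y, z in rad, then the shift along the world's x, y, z in m, then the opening, from 0 (shut) to 1 (fully open). In form: [[[rx, ry, rz, dx, dy, dz, claw], ...]]. A call has exactly 8 rows; each row is the pose to reach, as a shift and turn from the pose measured when the call began; what a row does not reach only later rows make up. A row lasts 1/10 s, in which the tool goes at most 50 mm and 8.59 degrees, less where a joint would pass 70% of its speed; a pose out of reach is approached as far as the arm can. A call with a gripper value outside its range is refused whole. The fingers move at their own pace and stop on an object; the grip force is fixed at half the most. Time passes only in rows, so rows that repeat a pose let the fingers close, or fill a call up. It gives the time, the measured TCP pose, the force and the opening at its end, in the units of the state.
- readout.get_state(): the state, without advancing time (a new reading comes with each control period).
- viewer.snapshot(name): name is "side" or "top"; returns (picture, depth): 480x640x3 uint8, red, green, blue; 480x640 float32, m along the optical axis (not along the pixel's ray), 0 where there is no reading.
- viewer.get_calibration(name): a dict with "vertical_fov" (degrees; the focal length in pixels is half the picture's height over the tangent of half this angle, whatever the lens; pixels are square), "cx", "cy" (the principal point, pixels), "world_to_cam" (4x4, takes a point from world to camera coordinates). Camera axes: x right, y down, z forward; pixel columns grow to the right and rows downward; lengths in m; the calibration is good to about 2 mm. A picture is of the moment at which its call begins. get_calibration takes no time and is no camera call.
- order.finish_job(): hands the job in, once; it reports no verdict.
The state is a dict: "t": time; "joint_pos": joint angles; "joint_velocities": joint speeds; "effort": joint torques, N m; "position": TCP position; "ee_rot": TCP orientation; "force": force on the tool from outside, world axes, zero at the start; "moment": the same for the moment, N m; "gripper_width": finger opening in m.
Only numpy, scipy, OpenCV 4.12 (cv2) and the standard library are available. Lean on these libraries where they do the work, as an engineer would, in place of code of your own. Each camera call takes 0.05 s, during which the arm holds its last target.

## Working session

There is one attempt and no reset: what is moved stays moved. The work goes in short steps, Python scripts to look and compute and a shell command to move; the robot and the scene stay as the last step left them, time stands still between calls to the robot, and variables do not carry over. Pictures are saved under pics/ and viewed, and the job is handed in when it is done.

```bash
mkdir -p pics
python3 - <<'E'
from workcell import readout, viewer, order, arm
import cv2, numpy as np
print(readout.get_state())
for n in ("top","side"):
    p,d=viewer.snapshot(n); cv2.imwrite(f"pics/{n}0.png",p[:,:,::-1]); np.save(f"{n}0.npy",d)
    print(n,viewer.get_calibration(n))
E
```

```text
{'t': 0.0, 'joint_pos': array([-8.33383738e+01,  1.18856251e+01,  8.84053609e+01, -7.88177715e-05,
        7.98408793e+01, -8.62474273e+00]), 'joint_velocities': array([-0.01296268, -0.00263186, -0.0621914 , -0.06249756,  0.07993615,
       -0.01672196]), 'effort': array([-8.64627691e-04, -3.83037472e+01, -2.91598982e+01, -3.55067759e-04,
        1.05322796e-02, -5.85250078e-06]), 'position': array([ 0.15147815, -0.55390356,  0.23010747]), 'ee_rot': array([-98.59104712,  89.86813464,  96.69533575]), 'force': array([-0.69654378, -0.47943649, -0.76123901]), 'moment': array([ 0.03187851, -0.0019717 ,  0.06828354]), 'gripper_width': 0.0852673545256377}
top {'vertical_fov': 54.7071611575473, 'cx': 320.2291476050013, 'cy': 241.65256003012436, 'world_to_cam': array([[ 0.02567425, -0.99965639, -0.00528575,  0.02459057],
       [-0.99896887, -0.02545783, -0.03759127,  0.54105885],
       [ 0.03744378,  0.00624542, -0.99927922,  0.97168956],
       [ 0.        ,  0.        ,  0.        ,  1.        ]])}
side {'vertical_fov': 57.008453966145424, 'cx': 317.6379926332406, 'cy': 233.67277158657862, 'world_to_cam': array([[-0.90673891, -0.42148723, -0.01315535,  0.53064872],
       [-0.30620848,  0.67954945, -0.66667002,  0.18583807],
       [ 0.28993261, -0.60046737, -0.74523689,  0.97046271],
       [ 0.        ,  0.        ,  0.        ,  1.        ]])}
```

View pics/top0.png

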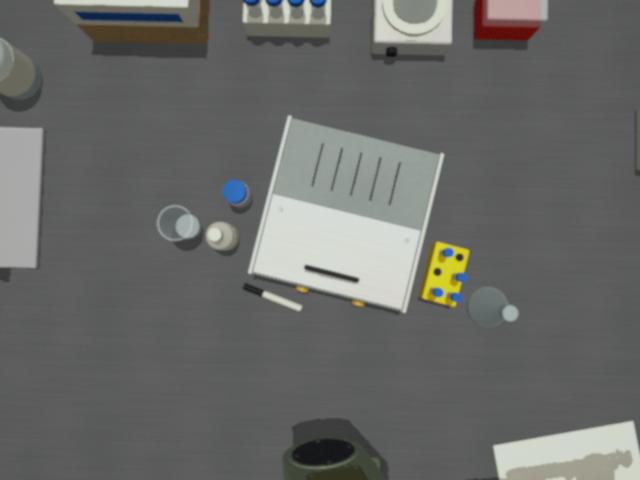

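View pics/side0.png

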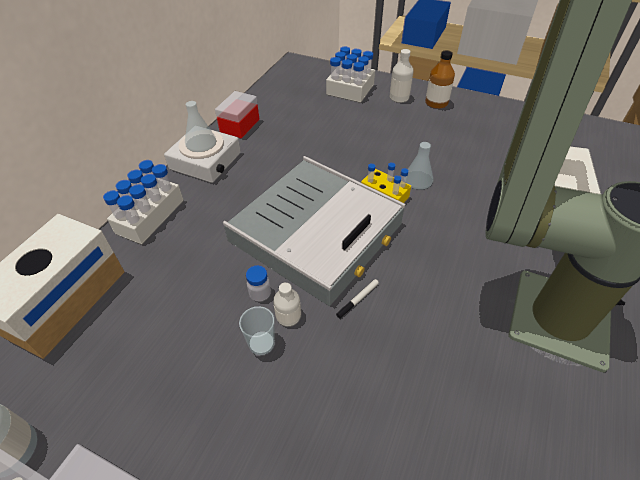

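The top view shows the box rotated, with rail ends near (290,118), (442,153), (250,274) and (405,310). The lip runs from (306,268) to (357,280), and the marker is near (272,297).

```bash
cat > h.py <<'E'
import numpy as np, cv2
from workcell import readout, viewer, order, arm
def cal(n):
    c=viewer.get_calibration(n); f=240/np.tan(np.radians(c["vertical_fov"]/2)); return f,c["cx"],c["cy"],np.array(c["world_to_cam"])
def at_z(n,u,v,z):
    f,cx,cy,M=cal(n); R,t=M[:3,:3],M[:3,3]; o=-R.T@t; r=R.T@np.array([(u-cx)/f,(v-cy)/f,1]); return o+r*(z-o[2])/r[2]
def cloud(n,d):
    f,cx,cy,M=cal(n); v,u=np.mgrid[:480,:640]; P=np.stack([(u-cx)/f*d,(v-cy)/f*d,d],-1); return (P-M[:3,3])@M[:3,:3]
def proj(n,p):
    f,cx,cy,M=cal(n); q=M[:3,:3]@np.asarray(p)+M[:3,3]; return q[0]/q[2]*f+cx,q[1]/q[2]*f+cy
E
python3 - <<'E'
from h import *
np.set_printoptions(precision=4,suppress=True)
for u,v,z in [(290,118,.072),(442,153,.072),(250,274,.072),(405,310,.072),(306,268,.099),(357,280,.099),(245,287,.007),(300,308,.007)]: print(u,v,at_z("top",u,v,z))
d=np.load("top0.npy"); C=cloud("top",d)
for u,v in [(331,274),(330,240),(360,170),(250,340)]: print(C[v,u])
p=cv2.imread("pics/top0.png")
x=(p.max(2)<60); m=np.zeros_like(x); m[255:290,295:370]=1
m&=x
m&=(C[...,2]>.08)
print(m.sum()); pts=C[m]; print(pts.mean(0), cv2.minAreaRect(pts[:,:2].astype(np.float32)*1000))
w=cv2.minAreaRect(np.argwhere(m)[:,::-1].astype(np.float32)); print(w)
# raised surfaces
E
python3 - <<'E'
import cv2
p=cv2.imread("pics/top0.png")[100:330,180:540]
cv2.imwrite("pics/crop0.png",cv2.resize(p,None,fx=2.2,fy=2.2,interpolation=2))
E
```

```text
290 118 [0.7843 0.105  0.072 ]
442 153 [ 0.721  -0.2003  0.072 ]
250 274 [0.4703 0.1754 0.072 ]
405 310 [ 0.4075 -0.1324  0.072 ]
306 268 [0.4856 0.0639 0.099 ]
357 280 [ 0.4651 -0.0345  0.099 ]
245 287 [0.4403 0.1952 0.007 ]
300 308 [0.3991 0.0776 0.007 ]
[0.4754 0.0156 0.1007]
[0.5419 0.0187 0.068 ]
[ 0.6855 -0.0386  0.0588]
[0.3281 0.1821 0.001 ]
103
[0.4762 0.0146 0.0988] ((476.3201599121094, 15.698116302490234), (99.09944915771484, 3.8569066524505615), 77.39915466308594)
((331.0, 273.5), (51.66008758544922, 1.9402846097946167), 14.03624439239502)
```

View pics/crop0.png

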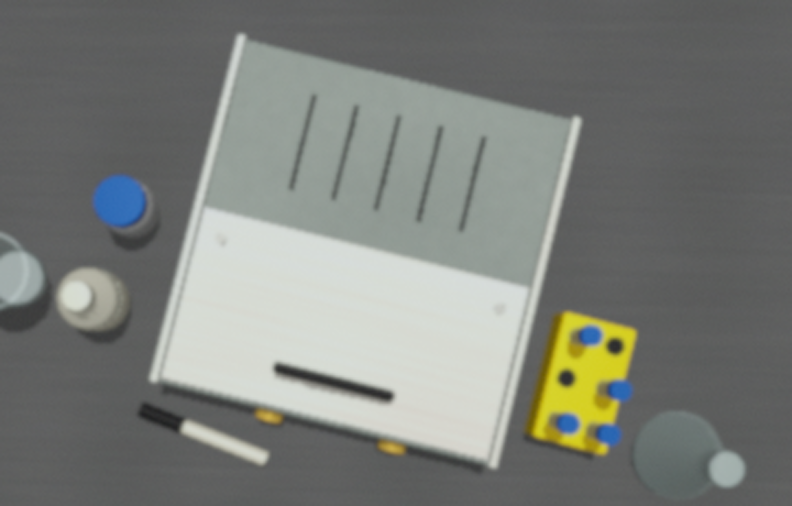

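```bash
cat >> h.py <<'E'
from scipy.spatial.transform import Rotation as Ro
TH=np.radians(-12.4); O=np.array([.5201,.0035])
B=np.array([[np.cos(TH),-np.sin(TH)],[np.sin(TH),np.cos(TH)]])
def b2w(x,y): return O+B@np.array([x,y])
def w2b(p): return B.T@(np.asarray(p)[:2]-O)
def want(x,y,z,yaw=None):
    """target in box frame (m) -> shift; tool y along box y (jaw angle yaw deg rel. box y)"""
    s=readout.get_state(); p=np.array(s["position"]); t=np.r_[b2w(x,y),z]
    print("t %.2f pos"%s["t"],p.round(4),"box",w2b(p).round(4),"F",np.round(s["force"],1),"w %.3f"%s["gripper_width"])
    R=Ro.from_euler("xyz",s["ee_rot"],degrees=True).as_matrix()
    a=np.degrees(np.arctan2(R[1,1],R[0,1])); print("tool y azimuth",a.round(2)," x axis",R[:,0].round(3),"joints",np.round(s["joint_pos"],1))
    if yaw is not None:
        g=90+np.degrees(TH)+yaw; e=(g-a+90)%180-90
        ta=np.radians(a+e); Y=np.array([np.cos(ta),np.sin(ta),0]); X=np.array([0,0,-1.]); W=np.stack([X,Y,np.cross(X,Y)],1)
        print("turn",Ro.from_matrix(W@R.T).as_rotvec().round(3),e)
    print("shift",(t-p).round(4))
E
python3 - <<'E'
from h import *
want(-.10,0,.23,0)
for r in [(0.13,0),(.46,.2)]: pass
for n,(x,y) in dict(a=(-85,0)).items(): print(b2w(x/1e3,y))
# box outline check
for q in [(-85,160),(-85,-160),(240,160),(240,-160)]: print(q,np.round(proj("top",[*b2w(q[0]/1e3,q[1]/1e3),.072]),1),np.round(proj("side",[*b2w(q[0]/1e3,q[1]/1e3),.072]),1))
E
```

```text
t 0.10 pos [ 0.1515 -0.554   0.2302] box [-0.2403 -0.6236] F [ 0.5  0.  -0.5] w 0.085
tool y azimuth -74.71  x axis [-0.     0.002 -1.   ] joints [-83.3  11.9  88.4  -0.   79.8  -8.6]
turn [-0.002  0.    -0.483] -27.68734353124188
shift [ 2.709e-01  5.789e-01 -2.000e-04]
[0.43708286 0.0217525 ]
(-85, 160) [248.7 273.4] [330.3 287.1]
(-85, -160) [406.  312.4] [405.4 203.2]
(240, 160) [288.4 115.7] [223.1 221.3]
(240, -160) [444.  153.5] [304.5 155.2]
```

```bash
python3 -m handwheel '[[[0,0,-0.06,0.02,0.045,0,0],[0,0,-0.12,0.04,0.09,0,0],[0,0,-0.18,0.06,0.135,0,0],[0,0,-0.24,0.08,0.18,0,0],[0,0,-0.3,0.1,0.225,0,0],[0,0,-0.36,0.12,0.27,0,0],[0,0,-0.42,0.145,0.315,0,0],[0,0,-0.483,0.165,0.355,0,0]]]'; python3 -c "
from h import *
want(-.09,0,.15,0)"
```

```text
t: 0.9
position: [0.3168, -0.1968, 0.23]
ee_rot: [-106.6, 89.9, 60.9]
force: [0.6, -1.0, -0.3]
gripper_width: -0.0003
t 0.90 pos [ 0.3168 -0.1968  0.23  ] box [-0.1556 -0.2393] F [ 0.6 -1.  -0.3] w -0.000
tool y azimuth -102.56  x axis [ 0.001  0.002 -1.   ] joints [-4.530e+01 -1.450e+01  1.142e+02  1.000e-01  8.030e+01  5.720e+01]
turn [-0.002  0.001  0.003] 0.16059214478832473
shift [ 0.1154  0.2196 -0.08  ]
```

```bash
python3 -m handwheel '[[[0,0,0,0.02,0.04,0,0],[0,0,0,0.04,0.08,-0.01,0],[0,0,0,0.06,0.12,-0.03,0],[0,0,0,0.08,0.16,-0.05,0],[0,0,0,0.1,0.19,-0.07,0],[0,0,0,0.115,0.22,-0.08,0],[0,0,0.002,0.115,0.22,-0.12,0],[0,0,0.003,0.115,0.22,-0.148,0]]]'
python3 - <<'E'
from h import *
want(-.061,0,.082,0)
for n in ("top","side"):
    p,d=viewer.snapshot(n); cv2.imwrite(f"pics/{n}1.png",p[:,:,::-1])
E
```

```text
t: 1.7
position: [0.4312, 0.0245, 0.0802]
ee_rot: [-73.6, 89.9, 94.2]
force: [0.2, -1.1, -0.5]
gripper_width: -0.0002
t 1.70 pos [0.4312 0.0245 0.0802] box [-0.0913  0.0015] F [ 0.2 -1.1 -0.5] w -0.000
tool y azimuth -102.21  x axis [-0.     0.002 -1.   ] joints [-8.300e+00  5.600e+00  1.156e+02  1.000e-01  5.880e+01  9.380e+01]
turn [-0.002 -0.    -0.003] -0.1861433503094645
shift [ 0.0293 -0.0079  0.0018]
```

View pics/side1.png

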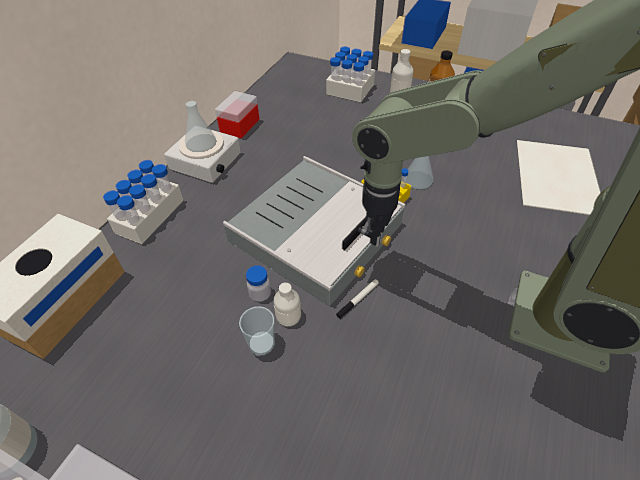

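```bash
python3 -m handwheel '[[[0,0,0,0.0145,-0.003,0.001,0],[0,0,0,0.024,-0.005,0.001,0],[0,0,0,0.034,-0.0075,0.001,0],[0,0,0,0.044,-0.0095,0.001,0],[0,0,0,0.054,-0.012,0.001,0],[0,0,0,0.066,-0.0145,0.001,0],[0,0,0,0.078,-0.017,0.001,0],[0,0,0,0.09,-0.02,0.001,0]]]'; python3 -c "
from h import *
want(.094,0,.082,0)"
```

```text
t: 2.6
position: [0.5182, 0.0041, 0.0789]
ee_rot: [-9.7, 89.4, 158.0]
force: [-2.5, 0.9, 2.7]
gripper_width: 0.0002
t 2.60 pos [0.5182 0.0041 0.0789] box [-0.002   0.0002] F [-2.5  0.9  2.7] w 0.000
tool y azimuth -102.34  x axis [-0.01   0.004 -1.   ] joints [ -9.2  15.8 103.4   0.2  61.4  93.1]
turn [-0.004 -0.01  -0.001] -0.06408005219770985
shift [ 0.0937 -0.0208  0.0031]
```

```bash
python3 -m handwheel '[[[0,0,0,0.012,-0.0025,0,0],[0,0,0,0.024,-0.005,0,0],[0,0,0,0.036,-0.008,0,0],[0,0,0,0.048,-0.0105,0,0],[0,0,0,0.06,-0.013,0,0],[0,0,0,0.07,-0.0155,0,0],[0,0,0,0.078,-0.017,0,0],[0,0,0,0.084,-0.0185,0,0]]]'; python3 -c "
from h import *
want(.094,0,.079,0)"
```

```text
t: 3.4
position: [0.6028, -0.0146, 0.0787]
ee_rot: [-9.1, 89.4, 158.5]
force: [-2.6, -0.0, 1.2]
gripper_width: -0.0002
t 3.40 pos [ 0.6028 -0.0146  0.0787] box [0.0847 0.0001] F [-2.6 -0.   1.2] w -0.000
tool y azimuth -102.34  x axis [-0.01   0.004 -1.   ] joints [-9.7 24.8 90.9  0.1 64.9 92.6]
turn [-0.004 -0.01  -0.001] -0.05588154210022367
shift [ 0.0091 -0.0021  0.0003]
```

```bash
python3 -m handwheel '[[[0,0,0,0.002,-0.0005,0,0],[0,0,0,0.004,-0.001,0,0],[0,0,0,0.006,-0.0015,0,0],[0,0,0,0.008,-0.002,0,0],[0,0,0,0.0095,-0.002,0,0],[0,0,0,0.011,-0.0025,0,0],[0,0,0,0.0125,-0.003,0,0],[0,0,0,0.0125,-0.003,0,0]]]'; python3 -c "
from h import *
want(.094,0,.079,0)"
```

```text
t: 4.2
position: [0.6126, -0.0167, 0.0786]
ee_rot: [-5.5, 89.0, 162.2]
force: [-10.1, 2.4, 7.1]
gripper_width: 0.0
t 4.20 pos [ 0.6126 -0.0167  0.0786] box [0.0947 0.0001] F [-10.1   2.4   7.1] w 0.000
tool y azimuth -102.32  x axis [-0.017  0.005 -1.   ] joints [-9.7 26.  89.1  0.2 65.9 92.5]
turn [-0.005 -0.017 -0.001] -0.07532815316795904
shift [-0.0007  0.0001  0.0004]
```

```bash
python3 -m handwheel '[[[0,0,0,-0.01,0.002,0,0],[0,0,0,-0.03,0.0065,0,0],[0,0.005,0,-0.045,0.01,0.03,0],[0,0.01,0,-0.06,0.01,0.07,0],[0,0.016,0,-0.08,0,0.11,0],[0,0.016,0,-0.11,-0.04,0.13,0],[0,0.016,0,-0.14,-0.08,0.14,0],[0,0.016,0,-0.16,-0.12,0.14,0]]]'
python3 - <<'E'
from h import *
want(-.09,0,.2,0)
for n in ("top","side"):
    p,d=viewer.snapshot(n); cv2.imwrite(f"pics/{n}2.png",p[:,:,::-1]); np.save(f"{n}2.npy",d)
    if n=="top": cv2.imwrite("pics/crop2.png",cv2.resize(p[100:330,180:540,::-1],None,fx=2.2,fy=2.2,interpolation=2))
E
```

```text
t: 5.0
position: [0.453, -0.138, 0.2213]
ee_rot: [7.8, 88.5, 175.6]
force: [0.2, -0.2, 0.7]
gripper_width: 0.0002
t 5.00 pos [ 0.453  -0.138   0.2213] box [-0.0352 -0.1526] F [ 0.2 -0.2  0.7] w 0.000
tool y azimuth -102.21  x axis [-0.026  0.002 -1.   ] joints [-27.    0.8 101.7  -0.6  78.8  75.3]
turn [-0.002 -0.026 -0.003] -0.1939307923380511
shift [-0.0208  0.1608 -0.0213]
```

View pics/crop2.png

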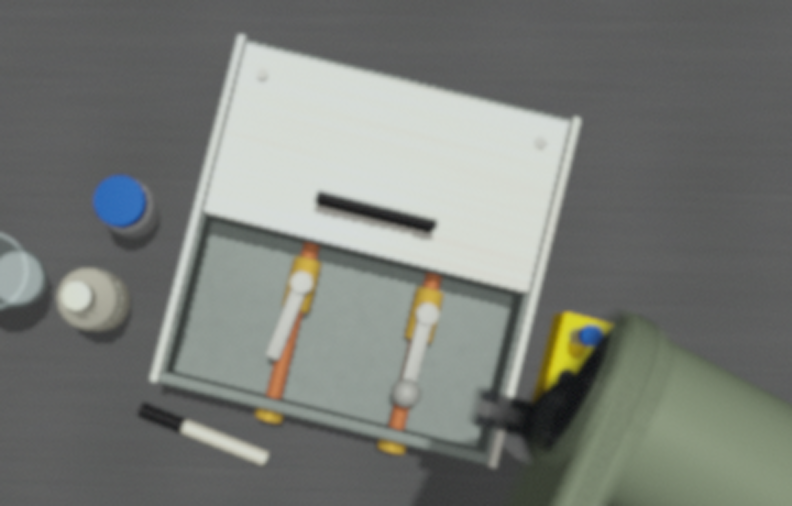

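View pics/side2.png

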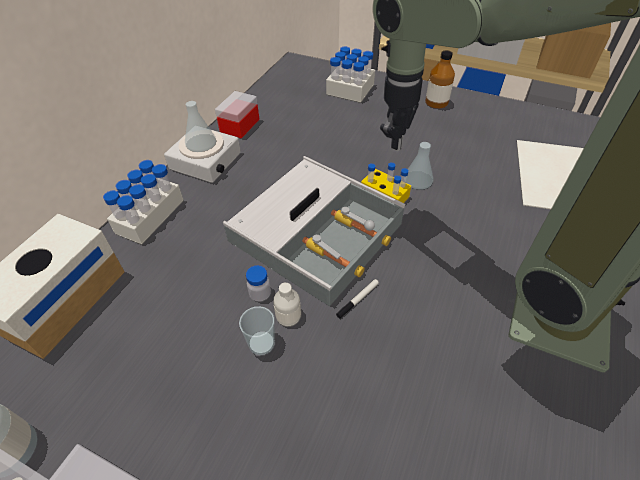

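Run:
```python
from h import *
for n,u,v,z in [("ball",405,394,.05),("stem",428,313,.055),("pstem",302,283,.055),("pend",273,355,.047),("lipL",318,196,.099),("lipR",435,226,.099)]:
    p=at_z("top",180+u/2.2,100+v/2.2,z); print(n,p.round(4),w2b(p).round(4))
C=cloud("top",np.load("top2.npy"))
for n,u,v in [("ball",405,394),("stem",428,313),("lip",376,212),("cov",450,180)]: 
    q=C[int(round(100+v/2.2)),int(round(180+u/2.2))]; print(n,q.round(4),w2b(q).round(4))
```

```text
ball [ 0.4652 -0.0525  0.05  ] [-0.0416 -0.0665]
stem [ 0.5401 -0.0715  0.055 ] [ 0.0357 -0.069 ]
pstem [0.5648 0.0448 0.055 ] [0.0347 0.0499]
pend [0.4979 0.07   0.047 ] [-0.0359  0.0602]
lipL [0.6388 0.0321 0.099 ] [0.1098 0.0535]
lipR [ 0.6149 -0.0711  0.099 ] [ 0.1086 -0.0525]
ball [ 0.4657 -0.0517  0.0566] [-0.0413 -0.0656]
stem [ 0.5407 -0.0724  0.0555] [ 0.0364 -0.0697]
lip [ 0.6269 -0.0194  0.097 ] [0.1093 0.0006]
cov [ 0.6609 -0.0885  0.0674] [ 0.1572 -0.0596]
```

The cover is open, with the lip at box x about 0.109–0.110. The ball handle is the right-hand valve, its stem at box (0.035, -0.07) and its ball at crop (405,394). The plain handle is the left one, pointing slightly to +y.

```bash
python3 -c "
from h import *
want(-.010,-.105,.15,-90)"
```

```text
t 5.10 pos [ 0.4512 -0.1415  0.2199] box [-0.0362 -0.1564] F [0.4 0.3 0.7] w 0.000
tool y azimuth -102.73  x axis [-0.03   0.001 -1.   ] joints [-27.4   1.  101.8  -0.7  78.8  75.5]
turn [-0.024 -0.022 -1.565] -89.67201569719737
shift [ 0.0366  0.0446 -0.0699]
```

```bash
python3 -m handwheel '[[[0,0,0.149,0.005,0.005,0,0],[0,0,0.298,0.01,0.01,0,0],[0,0,0.447,0.015,0.016,0,0],[0,0,0.596,0.02,0.022,-0.01,0],[0,0,0.745,0.025,0.028,-0.03,0],[0,0,0.894,0.03,0.034,-0.045,0],[0,0,1.043,0.034,0.04,-0.06,0],[0,0,1.19,0.036,0.044,-0.07,0]]]'; python3 -c "
from h import *
want(-.010,-.105,.037,-90)"
```

```text
t: 5.9
position: [0.4875, -0.0962, 0.1486]
ee_rot: [10.3, 88.3, -113.9]
force: [0.1, 0.5, -0.4]
gripper_width: -0.0001
t 5.90 pos [ 0.4875 -0.0962  0.1486] box [-0.0104 -0.1044] F [ 0.1  0.5 -0.4] w -0.000
tool y azimuth -34.15  x axis [-0.012 -0.027 -1.   ] joints [-20.1   7.6 103.7  -1.8  68.8  14.7]
turn [ 0.028 -0.007  0.38 ] 21.74855885733784
shift [ 0.0003 -0.0007 -0.1116]
```

```bash
python3 -m handwheel '[[[0.01,-0.002,0.13,0,0,-0.01,0],[0.02,-0.005,0.26,0,0,-0.025,0],[0.028,-0.007,0.38,0,-0.0005,-0.04,0],[0.028,-0.007,0.38,0,-0.0005,-0.06,0],[0.028,-0.007,0.38,0,-0.0005,-0.08,0],[0.028,-0.007,0.38,0,-0.0005,-0.1,0],[0.028,-0.007,0.38,0,-0.0005,-0.111,0],[0.028,-0.007,0.38,0,-0.0005,-0.111,0]]]'
python3 - <<'E'
from h import *
want(-.010,-.088,.037,-90)
for n in ("top","side"):
    p,d=viewer.snapshot(n); cv2.imwrite(f"pics/{n}3.png",cv2.resize(p[130:330,220:540,::-1],None,fx=2.4,fy=2.4,interpolation=2))
E
```

```text
t: 6.7
position: [0.4863, -0.0957, 0.036]
ee_rot: [-99.8, 89.9, 157.8]
force: [-0.1, 0.2, 0.0]
gripper_width: 0.0002
t 6.70 pos [ 0.4863 -0.0957  0.036 ] box [-0.0117 -0.1042] F [-0.1  0.2  0. ] w 0.000
tool y azimuth -12.36  x axis [-0.002  0.001 -1.   ] joints [-21.2  17.3 108.    0.   54.9  -8.8]
turn [-0.001 -0.002 -0.001] -0.044408403213552106
shift [0.0051 0.0154 0.001 ]
```

View pics/side3.png

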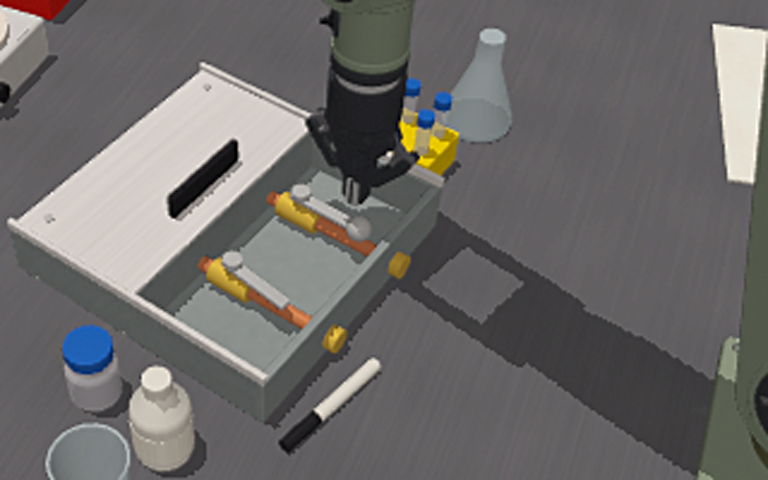

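View pics/top3.png

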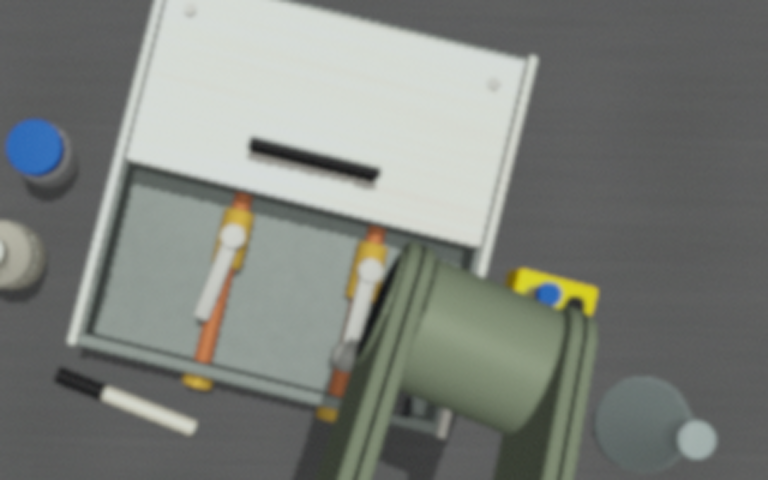

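```bash
cat >> h.py <<'E'
def arc(phis,off=.018,r=.045,z=.037):
    p=np.array(readout.get_state()["position"])
    for f in phis:
        a=np.radians(f); d=np.array([-np.cos(a),np.sin(a)]); n=np.array([np.sin(a),np.cos(a)])
        q=np.array([.035,-.07])+r*d-off*n
        print(f,(np.r_[b2w(*q),z]-p).round(4),"rz(from 0) %.3f"%-a,"box",q.round(4))
E
python3 -c "
from h import *
want(-.01,-.088,.037,-90)
arc([0,3,8,15,22,29,36,43])"
```

```text
t 6.80 pos [ 0.4881 -0.0966  0.038 ] box [-0.0098 -0.1047] F [ 0.3  0.6 -0.3] w 0.000
tool y azimuth -12.36  x axis [ 0.001 -0.001 -1.   ] joints [-21.2  17.1 107.8  -0.   54.9  -8.8]
turn [ 0.001  0.001 -0.001] -0.04180851766700755
shift [ 0.0034  0.0163 -0.001 ]
0 [ 0.0034  0.0163 -0.001 ] rz(from 0) -0.000 box [-0.01  -0.088]
3 [ 0.003   0.0188 -0.001 ] rz(from 0) -0.052 box [-0.0109 -0.0856]
8 [ 0.0027  0.0231 -0.001 ] rz(from 0) -0.140 box [-0.0121 -0.0816]
15 [ 0.0029  0.029  -0.001 ] rz(from 0) -0.262 box [-0.0131 -0.0757]
22 [ 0.0039  0.0348 -0.001 ] rz(from 0) -0.384 box [-0.0135 -0.0698]
29 [ 0.0055  0.0405 -0.001 ] rz(from 0) -0.506 box [-0.0131 -0.0639]
36 [ 0.0078  0.0459 -0.001 ] rz(from 0) -0.628 box [-0.012  -0.0581]
43 [ 0.0108  0.0511 -0.001 ] rz(from 0) -0.750 box [-0.0102 -0.0525]
```

```bash
python3 -m handwheel '[[[0,0,0,0.002,0.009,-0.001,0],[0,0,0,0.0034,0.0163,-0.001,0],[0,0,-0.052,0.003,0.019,-0.001,0],[0,0,-0.14,0.0027,0.023,-0.001,0],[0,0,-0.262,0.003,0.029,-0.001,0],[0,0,-0.384,0.004,0.035,-0.001,0],[0,0,-0.506,0.0055,0.0405,-0.001,0],[0,0,-0.628,0.008,0.046,-0.001,0]]]';  python3 - <<'E'
from h import *
want(-.012,-.0581,.037,-90)
for n in ("side",):
    p,d=viewer.snapshot(n); cv2.imwrite(f"pics/{n}4.png",cv2.resize(p[130:330,220:540,::-1],None,fx=2.4,fy=2.4,interpolation=2))
arc([36,43,50,57,64,71,78,85,88,90,92])
E
```

```text
t: 7.6
position: [0.4957, -0.0503, 0.0377]
ee_rot: [47.6, 89.9, -91.0]
force: [-2.2, -2.0, 2.4]
gripper_width: -0.0004
t 7.60 pos [ 0.4957 -0.0503  0.0377] box [-0.0122 -0.0578] F [-2.2 -2.   2.4] w -0.000
tool y azimuth -48.57  x axis [-0.    -0.003 -1.   ] joints [-15.7  17.3 107.7  -0.2  55.   33. ]
turn [0.002 0.001 0.631] 36.17062096946633
shift [ 0.0002 -0.0004 -0.0007]
36 [-0.0004 -0.0011 -0.0007] rz(from 0) -0.628 box [-0.012  -0.0581]
43 [ 0.0026  0.004  -0.0007] rz(from 0) -0.750 box [-0.0102 -0.0525]
50 [ 0.0061  0.0087 -0.0007] rz(from 0) -0.873 box [-0.0077 -0.0471]
57 [ 0.0102  0.013  -0.0007] rz(from 0) -0.995 box [-0.0046 -0.0421]
64 [ 0.0149  0.0167 -0.0007] rz(from 0) -1.117 box [-0.0009 -0.0374]
71 [ 0.0199  0.0198 -0.0007] rz(from 0) -1.239 box [ 0.0033 -0.0333]
78 [ 0.0252  0.0223 -0.0007] rz(from 0) -1.361 box [ 0.008  -0.0297]
85 [ 0.0309  0.0241 -0.0007] rz(from 0) -1.484 box [ 0.0131 -0.0267]
88 [ 0.0333  0.0247 -0.0007] rz(from 0) -1.536 box [ 0.0154 -0.0257]
90 [ 0.035   0.025  -0.0007] rz(from 0) -1.571 box [ 0.017 -0.025]
92 [ 0.0367  0.0252 -0.0007] rz(from 0) -1.606 box [ 0.0186 -0.0244]
```

View pics/side4.png

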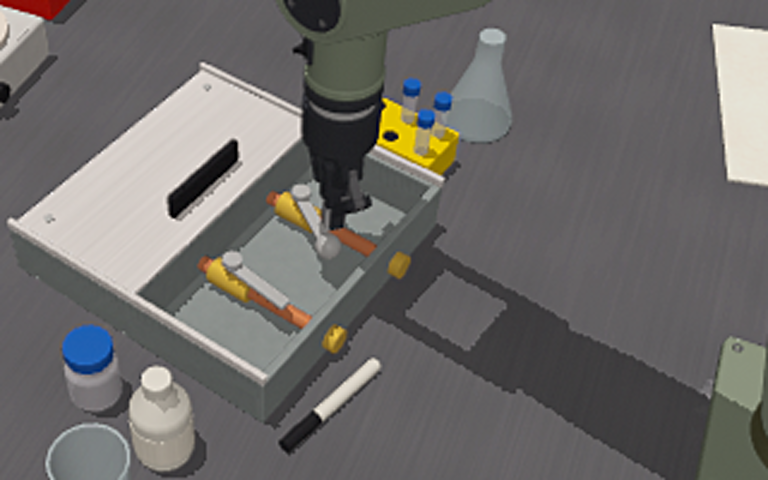

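The handle is turning as planned: the finger is on the bar at (335,215) and the ball is at (328,245). I'll continue the arc.

```bash
python3 -m handwheel '[[[0,0,-0.12,0.0026,0.004,0,0],[0,0,-0.24,0.006,0.0085,0,0],[0,0,-0.365,0.01,0.013,0,0],[0,0,-0.487,0.015,0.0167,0,0],[0,0,-0.61,0.02,0.02,0,0],[0,0,-0.73,0.0252,0.0223,0,0],[0,0,-0.85,0.031,0.0241,0,0],[0,0,-0.9,0.0333,0.0247,0,0]]]';  python3 - <<'E'
from h import *
want(.017,-.025,.037,0)
arc([88,90,91,92,93,94])
E
```

```text
t: 8.45
position: [0.5288, -0.0233, 0.0377]
ee_rot: [13.6, 89.8, -176.7]
force: [-2.3, 1.7, 0.9]
gripper_width: 0.0002
t 8.45 pos [ 0.5288 -0.0233  0.0377] box [ 0.0143 -0.0243] F [-2.3  1.7  0.9] w 0.000
tool y azimuth -100.32  x axis [-0.003 -0.    -1.   ] joints [-1.190e+01  2.050e+01  1.031e+02 -1.000e-01  5.650e+01  8.850e+01]
turn [ 0.    -0.003 -0.036] -2.0800938252404535
shift [ 0.0025 -0.0013 -0.0007]
88 [ 0.0008 -0.0016 -0.0007] rz(from 0) -1.536 box [ 0.0154 -0.0257]
90 [ 0.0025 -0.0013 -0.0007] rz(from 0) -1.571 box [ 0.017 -0.025]
91 [ 0.0033 -0.0011 -0.0007] rz(from 0) -1.588 box [ 0.0178 -0.0247]
92 [ 0.0042 -0.001  -0.0007] rz(from 0) -1.606 box [ 0.0186 -0.0244]
93 [ 0.005  -0.0009 -0.0007] rz(from 0) -1.623 box [ 0.0194 -0.0241]
94 [ 0.0059 -0.0008 -0.0007] rz(from 0) -1.641 box [ 0.0202 -0.0239]
```

```bash
python3 -m handwheel '[[[0,0,-0.015,0.001,-0.0002,0,0],[0,0,-0.036,0.002,-0.0004,0,0],[0,0,-0.036,0.003,-0.0006,0,0],[0,0,-0.036,0.004,-0.0008,0,0],[0,0,-0.036,0.005,-0.001,0,0],[0,0,-0.036,0.006,-0.0012,0,0],[0,0,-0.036,0.006,-0.0012,0,0],[0,0,-0.036,0.006,-0.0012,0,0]]]';  python3 - <<'E'
from h import *
want(.017,-.025,.037,0)
E
```

```text
t: 9.25
position: [0.5325, -0.0236, 0.0375]
ee_rot: [0.9, 89.5, 168.6]
force: [-7.3, 2.9, 7.3]
gripper_width: -0.0003
t 9.25 pos [ 0.5325 -0.0236  0.0375] box [ 0.0179 -0.0238] F [-7.3  2.9  7.3] w -0.000
tool y azimuth -102.35  x axis [-0.008  0.002 -1.   ] joints [-11.8  21.1 102.4  -0.   57.   90.5]
turn [-0.002 -0.008 -0.001] -0.04684519778896856
shift [-0.0011 -0.001  -0.0005]
```

```bash
python3 -m handwheel '[[[0,0,0,0.002,-0.0005,0,0],[0,0,0,0.003,-0.0007,0,0],[0,0,0,0.004,-0.001,0,0],[0,0,0,0.005,-0.001,0,0],[0,0,0,0.006,-0.0013,0,0],[0,0,0,0.006,-0.0013,0,0],[0,0,0,0.006,-0.0013,0,0],[0,0,0,0.006,-0.0013,0,0]]]';  python3 - <<'E'
from h import *
want(.017,-.025,.037,0)
E
```

```text
t: 10.05
position: [0.5325, -0.0237, 0.0367]
ee_rot: [1.9, 88.7, 169.6]
force: [-14.9, 4.3, 11.9]
gripper_width: -0.0
t 10.05 pos [ 0.5325 -0.0237  0.0367] box [ 0.0179 -0.0239] F [-14.9   4.3  11.9] w -0.000
tool y azimuth -102.3  x axis [-0.022  0.004 -1.   ] joints [-11.8  21.6 101.8  -0.   57.9  90.5]
turn [-0.004 -0.022 -0.002] -0.09883459431841857
shift [-0.0012 -0.0009  0.0003]
```

The TCP held still while the force rose to 15 N, so the handle is at its stop. I'll back off in -x, rise and look.

```bash
python3 -m handwheel '[[[0,0,0,-0.008,0.0018,0,0],[0,-0.01,0,-0.018,0.004,0,0],[0,-0.02,0,-0.025,0.005,0.02,0],[0,-0.02,0,-0.03,0.005,0.06,0],[0,-0.02,0,-0.035,0.005,0.1,0],[0,-0.02,0,-0.04,-0.01,0.14,0],[0,-0.02,0,-0.06,-0.05,0.17,0],[0,-0.02,0,-0.08,-0.09,0.19,0]]]'; python3 -m handwheel '[[[0,0,0,-0.02,-0.04,0,0],[0,0,0,-0.04,-0.08,0,0],[0,0,0,-0.06,-0.12,0,0],[0,0,0,-0.075,-0.16,0,0],[0,0,0,-0.09,-0.2,0,0],[0,0,0,-0.1,-0.24,0,0],[0,0,0,-0.1,-0.24,0,0],[0,0,0,-0.1,-0.24,0,0]]]'
python3 - <<'E'
from h import *
for n in ("top","side"):
    p,d=viewer.snapshot(n); np.save(f"{n}5.npy",d); cv2.imwrite(f"pics/{n}5.png",p[...,::-1])
    if n=="top": cv2.imwrite("pics/crop5.png",cv2.resize(p[100:330,180:540,::-1],None,fx=2.2,fy=2.2,interpolation=2))
E
```

```text
t: 10.85
position: [0.4553, -0.1131, 0.2291]
ee_rot: [-167.0, 89.7, 0.8]
force: [0.5, -0.6, -0.2]
gripper_width: 0.0002
t: 11.65
position: [0.355, -0.3545, 0.2293]
ee_rot: [-179.4, 89.6, -11.7]
force: [-0.4, -0.4, 0.7]
gripper_width: -0.0
```

View pics/crop5.png

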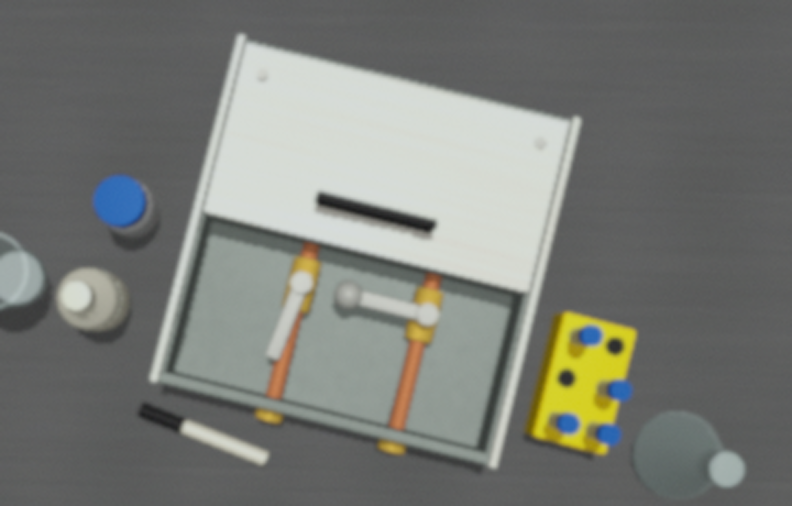

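View pics/side5.png

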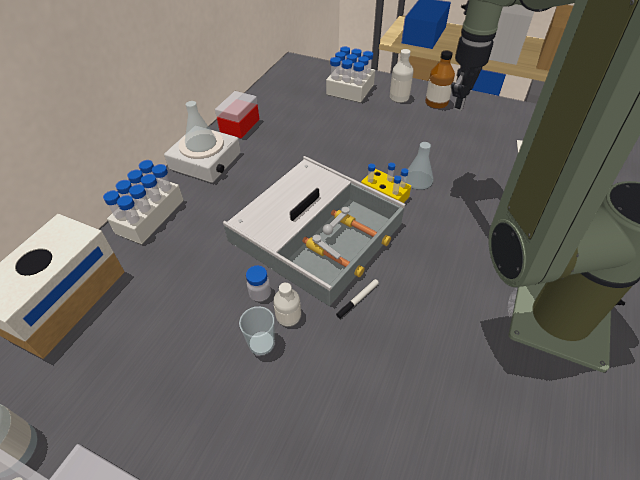

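Run:
```python
from h import *
P=[w2b(at_z("top",180+u/2.2,100+v/2.2,z)) for u,v,z in [(348,295,.05),(428,314,.055)]]
print(P, "phi deg",np.degrees(np.arctan2(P[0][1]-P[1][1],-(P[0][0]-P[1][0]))))
C=cloud("top",np.load("top5.npy")); q=C[100+212//2-10:100+212//2+5]
m=(C[...,2]>.085)&(C[...,0]>.58)&(C[...,0]<.67)&(abs(C[...,1])<.09); print("lip",w2b(C[m].mean(0)))
a,b=[cv2.imread(f"pics/top{i}.png").astype(int) for i in (0,5)]; dd=abs(a-b).max(2)>40
for n,(u0,u1,v0,v1) in dict(left=(150,245,170,255),marker=(240,303,280,315),right=(420,525,235,335)).items(): print(n,dd[v0:v1,u0:u1].sum())
a,b=[cv2.imread(f"pics/crop{i}.png").astype(int) for i in (2,5)]; print("plain",(abs(a-b).max(2)>40)[230:400,255:325].sum())
```

```text
[array([0.03444451, 0.00614455]), array([ 0.03476329, -0.06917166])] phi deg 89.75749160365288
lip [0.10987556 0.00068782]
left 0
marker 33
right 0
plain 0
```

Run:
```python
from h import *
a,b=[cv2.imread(f"pics/top{i}.png").astype(int) for i in (0,5)]; dd=abs(a-b).max(2)>40
ys,xs=np.nonzero(dd[280:315,240:303]); print(sorted(set(zip(xs+240,ys+280)))[::4])
print(order.finish_job())
```

```text
[(np.int64(289), np.int64(280)), (np.int64(292), np.int64(281)), (np.int64(294), np.int64(281)), (np.int64(296), np.int64(281)), (np.int64(298), np.int64(280)), (np.int64(299), np.int64(281)), (np.int64(300), np.int64(282)), (np.int64(301), np.int64(283)), (np.int64(302), np.int64(283))]
the job is handed in; nothing more can be done
None
```

The cover is fully open and the ball valve is shut; I handed the job in at about 11.8 s of the 45 s.

- **Cover:** I pushed it by its lip with the fingers shut until it met its stop. The last picture puts the lip at box x = 0.1099 m, which means the cover is open by about 0.160 m.
- **Ball valve:** After that, I pushed the handle clockwise until it met its stop. The finger stopped moving there as the force rose to about 15 N. The last top picture gives about 89.8° for the handle, against 90° for fully shut.
- **Forces:** The highest wrist force I read was about 20 N. I read it only at the end of each call, so short peaks in between are not covered.
- **Surroundings:** The plain handle and the things left and right of the box show no pixel change. The marker's search window had 33 changed pixels. Those I listed lie along the box's front edge, where the cover used to be, and not on the pen.

No check failed. The robot was clear of everything at the end.

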